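# Write a loan tag for three hours

## Task

Squeeze the clip-on loan tag off its docking stand, clip it well down over the tag writer's upright reading fin, handles up, and let go of it. Then turn the writer's spring-return dial clockwise by its peg, past the first and second marks to the third, and hold it there against its spring: finish while still holding it. Leave the other things on the counter as they are.

Things in the scene. Friction and masses are not known exactly. Their poses are not given: they have to be found in the camera images.
- tag: Clip-on loan tag: sprung clip like a grey clothes peg, jaws down, handles up, 60 g; white housing 36 x 12 x 26 mm with black screen outside its +y jaw. Starts on the stand. Origin: midway between the arms on the pivot pin; x along the pin, y from arm to arm, z up. Jaws 24 mm wide (x), to 30 mm below the origin (housing 34); the 5 mm radius pin closes the throat 5 mm below it.
- tag_grip (a point): Between the tag's handles, 22 mm above its origin, the height to squeeze them. Handles 24 mm wide (x), tops 38 mm above the origin, splayed: shut on a 4 mm plate about 33 mm over their outer faces at this point, 39 mm at the tops. Squeezed along y to their stop: outer faces parallel, 24 mm apart. The point belongs to the +y arm and leans with it.
- tag_jaw (a joint): Opening of the tag's clip, rad: 0 shut on a 4 mm plate (stand, fin), -0.08 shut on nothing, 0.4 handles squeezed to the stop: jaw tips then 15 mm apart, each arm (tag is the +y one) leaning 0.2 rad, the origin still midway. Squeezing takes about 10 N; 20 to 40 N holds it firmly at the stop. Let go, a spring shuts the jaws with about 6 N.
- stand: Docking stand for the tag: black base 100 x 90 x 25 mm (x, y, z) with an upright aluminium plate in its middle, 60 mm long along x, 4 mm thick (y), top edge 67 mm above the counter; the tag's origin starts 72 mm above the counter, axes as the stand's. Fixed. Origin: centre of the underside.
- writer: Tag writer: white console 140 x 280 x 50 mm (x, y, z), fixed to the counter. On its top near its +y end stands the reading fin, near its -y end lies the dial. Origin: centre of the underside; its long side at -x faces roughly towards the robot.
- fin_top (a point): Middle of the top edge of the writer's reading fin: a plain upright steel plate 60 mm long (along the writer's x), 4 mm thick (writer's y), standing 40 mm above the console, top edge 90 mm above the counter. Its axes are the writer's.
- dial (a joint): Angle of the writer's dial, rad: 0 at rest, growing clockwise seen from above. Detents (soft clicks) at 0.5, 1.0 and 1.5: first, second, third mark; hard stop at 1.6. A spring turns it back to 0 from anywhere, the detents do not hold it: 0.16 N m at rest, 0.28 at the third mark, detents add or take up to about 0.1 (in all 2 to 9 N at the peg).
- dial_axis (a point): Centre of the dial at the console's top, 50 mm above the counter; axes as the writer's. The dial is a black disc of radius 55 mm, its face 12 mm above the console, with a steel hub 4 mm higher. Three black ribs on the console round the disc's side towards the robot are the marks (short, middle, long: first, second, third); the peg points at them.
- dial_peg: Upright steel peg (a sleeve that spins freely on its pin) on the dial's face, diameter 14 mm, 34 mm tall (62 to 96 mm above the counter), 45 mm from the dial's axis, turning with it. Origin: centre of its foot. Seen from the axis it lies at rest towards (-0.73, -0.68) in the writer's x, y; it swings clockwise seen from above, past -x, to (-0.73, +0.68) at the third mark.
- tin: Bystander: blue game tin 100 x 140 x 45 mm, with the small tin on it; origin under its centre.
- tin_small: Bystander: green tin 75 x 100 x 32 mm lying on the blue one; origin under its centre.
- deck: Bystander: red card box lying flat, 65 x 92 x 22 mm; origin under its centre.
- mug: Bystander: white mug, 80 mm across, 90 mm high; origin under its centre.
- dice_cup: Bystander: brown dice cup, 76 mm across, 100 mm high; origin under its centre.
- pawn: Bystander: wooden pawn, 30 mm across, 50 mm high; origin under its centre.
- tokens: Bystander: round stack of wooden tokens, 40 mm across, 30 mm high; origin under its centre.
Things that resemble listed ones, but are neither listed nor needed, are in the scene too. What is shaped like the tag but red is not meant.

How it is judged (in metres and radians):
On the way, in this order (a step that is already met when the one before it is completed fails the run):
1. the tag is clipped on the reading fin and let go (z of tag in the frame of fin_top between 0 and 0.017 m and y of tag in the frame of fin_top between -0.007 and 0.007 m and x of tag in the frame of fin_top between -0.022 and 0.022 m and angle between the y axis of tag and the y axis of fin_top, either way round below 0.2 rad and value of joint tag_jaw below 0.1 rad and contact force between tag and writer above 1.5 N and contact force between the fingers and tag below 0.1 N and linear speed of tag below 0.02 m/s), for 0.3 s.
2. the dial is brought to the third mark by its peg (value of joint dial above 1.38 rad and contact force between the fingers and dial_peg above 1 N), for 0.3 s.
At the end, for the whole second after the job is handed in: Dial still, at 1.38 to 1.6 rad, fingers on its peg with over 1 N. Tag let go and gripping the fin (opening under 0.1 rad, over 1.5 N): origin within 22 mm of the fin's middle along it, 7 mm across it and 0 to 17 mm above its top edge, square to it within 0.2 rad, at rest (all of step 1 and all of step 2 and velocity of joint dial between -0.1 and 0.1 rad/s); the arm keeps its last pose, push and grip.
It fails at once if another thing on the counter is shifted by more than 30 mm or knocked over (distance of any of tin, deck, mug, dice_cup, pawn, tokens, tin_small from where it was at the start of the episode above 0.03 m or angle between any of tin, deck, mug, dice_cup, pawn, tokens, tin_small's own z axis and vertical above 0.6 rad).
It also fails if it takes over 58 s, if anything falls off the work surface, if the arm or the gripper's body presses on something with over 40 N, if the wrist force passes 120 N, or if a joint passes its speed limit or range.

## Robot

A 6-joint arm with a two-finger parallel gripper is mounted at the origin on the work surface. World frame = base frame: x ahead of the robot, y to its left, z up, the work surface at z = 0. Lengths are in mm, angles in rad, forces in N, time in s.
With the tool pointing down it reaches from about 400 to 925 mm from the base axis. Payload 12.5 kg.
Tool frame: the origin (TCP) lies midway between the tips of the shut fingers; the grasp point (between the pads) lies 19 mm behind it; z points along the fingers, y is the line along which they close (so a half turn about z gives the same grasp; the last joint's range is limited). The gripper opens to 95 mm and grips with 3 to 60 N. Pads are 20 mm wide; open, the fingers measure 119 mm over their backs; the gripper's body (75 mm by 180 mm) begins 59 mm behind the grasp point.
Start: joints at [1.174, 0.491, 1.559, -0, 1.092, -0.106], TCP at [179.182, 598.783, 214.661] pointing down, gripper open.
Joint ranges: [-3.1, 3.1], [-0.84, 2.19], [0.05, 2.79], [-1.13, 4.28], [0.06, 2.93], [-2.69, 2.69]. Speed limits (rad/s): [2.22, 2.22, 2.79, 3.14, 3.14, 3.14].

## Interface

Orientations are given as [roll, pitch, yaw] about the fixed x, y, z axes, in that order (R = Rz(yaw) Ry(pitch) Rx(roll)).
In Python, from cell import * gives the robot as it stands. The module is installed in compiled form; this text tells all that it offers.
- The arm moves only by the tool arm_command, never from a script. Its arguments are lists of equal length, an entry for each row: "delta_pos": the shift along the world's x, y, z in units of 250 mm (1.0 is 250 mm), a list of three; "delta_rot": the turn, a rotation vector about the world's x, y, z in units of 90 degrees (1.0 is 90 degrees), a list of three; "claw": the closure, from 0 (fully open) to 1 (shut). In form: {"delta_pos": [[tx, ty, tz], ...], "delta_rot": [[wx, wy, wz], ...], "claw": [claw, ...]}. A call has exactly 5 rows; each row is the pose to reach, as a shift and turn from the pose commanded when the call began; what a row does not reach only later rows make up. A row lasts 1/12 s, in which the tool goes at most 41.7 mm and 7.16 degrees, less where a joint would pass 70% of its speed; a pose out of reach is approached as far as the arm can. A call with a number of a shift or a turn outside -1 to 1 is refused whole. A call with a gripper value outside its range is refused whole. The fingers move at their own pace and stop on an object; the grip force is fixed at half the most. Time passes only in rows, so rows that repeat a pose let the fingers close, or fill a call up. It gives the time, the measured TCP pose, the force, the opening and the grip force at its end, in the units of the state.
- state(): the state, without advancing time (a new reading comes with each control period).
- read_camera(name): name is "scene" or "top"; returns the picture (480x640x3 uint8, red, green, blue); there is no depth.
- calibration(name): a dict with "camera_matrix" (3x3 intrinsics, pixels), "T" (4x4, takes a point from camera to world coordinates). Camera axes: x right, y down, z forward; pixel columns grow to the right and rows downward; lengths in mm; the calibration is good to about 2 mm. A picture is of the moment at which its call begins. calibration takes no time and is no camera call.
- job_done(): hands the job in; it is judged then, once.
The state is a dict: "t": time; "joints": joint angles; "qvel": joint speeds; "tau": joint torques, N m; "eef_pos": TCP position; "tcp_rot": TCP orientation; "ft_force": force on the tool from outside, world axes, zero at the start; "moment": the same for the moment, N m; "opening": opening from 0.0 (shut) to 1.0 (fully open); "grip_force": force on a finger pad.
Only numpy, scipy, OpenCV 4.12 (cv2) and the standard library are available. Lean on these libraries where they do the work, as an engineer would, in place of code of your own. Each camera call takes 0.05 s, during which the arm holds its last target. There are 200 camera calls.

## Working session

There is one attempt and no reset: what is moved stays moved. The work goes in short steps, Python scripts to look and compute and a tool call to move; the robot and the scene stay as the last step left them, time stands still between calls to the robot, and variables do not carry over. Pictures are saved under pics/ and viewed, at most 10 in all, crops included, and the job is handed in when it is done.

Besides the shell and the picture viewer there is one more tool, called by a JSON object that holds its "fn" and its "kwargs". arm_command: Moves the arm, as the interface text tells. Shifts and turns lie within -1 to 1; 1 stands for 250 mm of shift or 90 degrees of turn. Its arguments: {"type":"object","properties":{"delta_pos":{"type":"array"},"delta_rot":{"type":"array"},"claw":{"type":"array"}},"required":["delta_pos","delta_rot","claw"]}

```bash
mkdir -p pics
python3 - <<'E'
from cell import *
import cv2
for n in("scene","top"):
    im=read_camera(n); cv2.imwrite(f"pics/{n}0.png",im[:,:,::-1]); c=calibration(n); print(n,c["camera_matrix"],c["T"])
print(state())
E
```

```text
scene [[541.12038723   0.         308.68685163]
 [  0.         541.12038723 246.97555234]
 [  0.           0.           1.        ]] [[ 1.28268001e-01  7.60024647e-01 -6.37110553e-01  1.24667569e+03]
 [ 9.91728770e-01 -9.53035165e-02  8.59725912e-02 -8.80328523e+01]
 [ 4.62241226e-03 -6.42868397e-01 -7.65962700e-01  9.39597563e+02]
 [ 0.00000000e+00  0.00000000e+00  0.00000000e+00  1.00000000e+00]]
top [[445.69997431   0.         323.44620047]
 [  0.         445.69997431 239.77538063]
 [  0.           0.           1.        ]] [[ 2.35867684e-02 -9.93786695e-01  1.08773474e-01  4.25955615e+02]
 [-9.99627863e-01 -2.19530710e-02  1.61925597e-02 -8.92972384e+00]
 [-1.37040386e-02 -1.09114925e-01 -9.93934672e-01  1.22257214e+03]
 [ 0.00000000e+00  0.00000000e+00  0.00000000e+00  1.00000000e+00]]
{'t': 0.1, 'joints': array([ 1.17440382e+00,  4.91519567e-01,  1.55939871e+00, -3.03841478e-05,
        1.09170146e+00, -1.05625292e-01]), 'qvel': array([-0.00089929, -0.00102798,  0.00050774,  0.00081433,  0.00119071,
       -0.00071171]), 'tau': array([ 2.30009202e-03, -6.13620758e+01, -2.58605003e+01,  6.93437504e-02,
        4.70307050e-02, -9.76950514e-05]), 'eef_pos': array([179.09433455, 598.56029396, 214.10406883]), 'tcp_rot': array([-3.14056846e+00, -8.14848429e-05,  2.85083941e+00]), 'ft_force': array([ 0.36529533, -0.26582859, -0.41167614]), 'moment': array([-0.03764436, -0.00020827,  0.01163086]), 'grip_force': 0.0, 'opening': 0.999493382191297}
```

View pics/scene0.png

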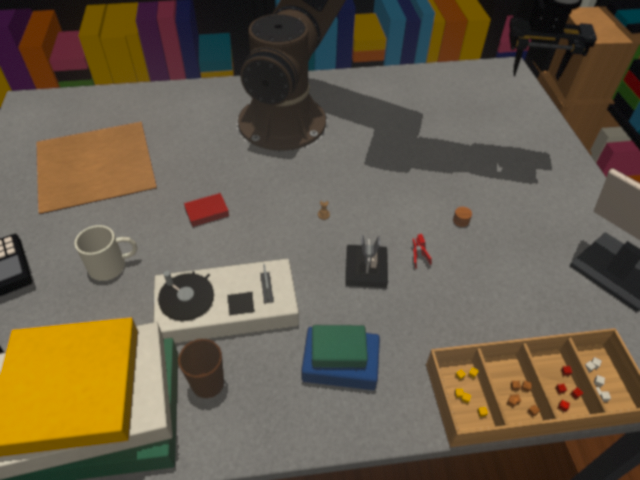

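View pics/top0.png

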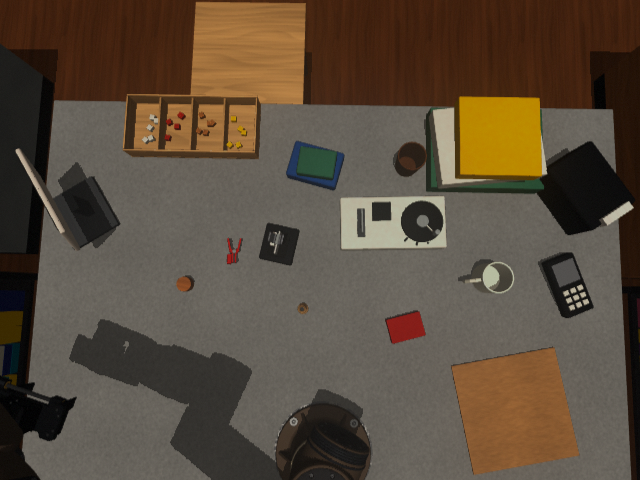

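Candidates for the tag: the grey clip with the white housing on the black stand (top 278,240; scene 370,252), and the red clip lying loose (top 233,250; scene 421,250), which is a decoy. I choose the grey one and will check it in a close crop. Fin: top (361,222). Dial: top (422,222).

Run:
```python
import cv2,numpy as np
t=cv2.imread("pics/top0.png");s=cv2.imread("pics/scene0.png")
R=lambda im,x,y,w,h:cv2.resize(im[y:y+h,x:x+w],(400,300),interpolation=cv2.INTER_CUBIC)
a=np.hstack([R(t,248,212,64,48+8-8),R(s,338,225,64,48+24-24)])
b=np.hstack([R(t,335,185,120,90),R(s,150,245,160,120)])
# scene crop of stand taller
a[:,400:]=cv2.resize(s[230:293,327:411],(400,300),interpolation=cv2.INTER_CUBIC)
a[:,:400]=cv2.resize(t[218:272,243:315],(400,300),interpolation=cv2.INTER_CUBIC)
cv2.imwrite("pics/crop1.png",np.vstack([a,b]))
```

```text
(no output)
```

View pics/crop1.png

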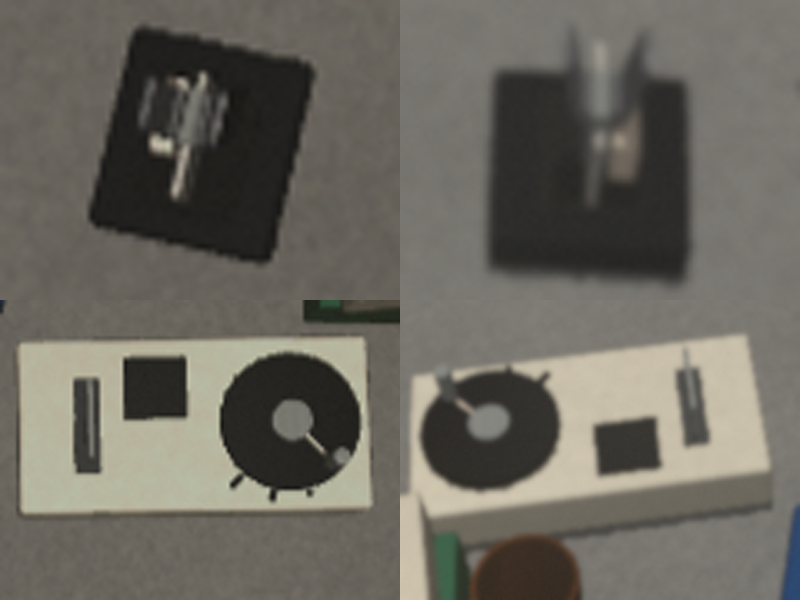

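The crop confirms the grey clip on the stand, with the white housing on the +y side. Fin top edge is at about top px (362,209)–(362,232) and the peg at about top px (437,232). Measuring next.

```bash
cat > h.py <<'E'
import numpy as np,cv2
from cell import *
def ray(n,p):
    c=calibration(n);d=c["T"][:3,:3]@np.linalg.inv(c["camera_matrix"])@np.array([p[0],p[1],1.]);return c["T"][:3,3],d/np.linalg.norm(d)
def onz(n,p,z):
    o,d=ray(n,p);return o+d*(z-o[2])/d[2]
def tri(pt,ps):
    A=[];b=[]
    for n,p in(("top",pt),("scene",ps)):
        o,d=ray(n,p);M=np.eye(3)-np.outer(d,d);A.append(M);b.append(M@o)
    return np.linalg.solve(sum(A),sum(b))
def proj(n,P):
    c=calibration(n);q=np.linalg.inv(c["T"])@np.append(P,1);u=c["camera_matrix"]@q[:3];return u[:2]/u[2]
E
python3 - <<'E'
from h import *
np.set_printoptions(precision=1,suppress=True)
t=cv2.imread("pics/top0.png");s=cv2.imread("pics/scene0.png")
def big(im,x,y,w,h,f):
    c=im[y:y+h,x:x+w].astype(int);m=f(c).astype(np.uint8)
    m=cv2.morphologyEx(m,cv2.MORPH_CLOSE,np.ones((5,5)))
    k=max(cv2.findContours(m,0,1)[0],key=cv2.contourArea)+np.array([x,y]);return k
for n,im,wb,sb in(("top",t,(330,185,130,75),(248,212,64,60)),("scene",s,(140,250,170,95),(338,238,60,55))):
    k=big(im,*wb,lambda c:c.min(2)>(150 if n=="top" else 125));
    q=cv2.boxPoints(cv2.minAreaRect(k)) if n=="top" else cv2.approxPolyDP(cv2.convexHull(k),5,True)[:,0]
    print(n,"writer px",q.tolist(),"\n",np.array([onz(n,p,50)[:2] for p in q]))
    k=big(im,*sb,lambda c:c.max(2)<60);q=cv2.boxPoints(cv2.minAreaRect(k)) if n=="top" else cv2.approxPolyDP(cv2.convexHull(k),4,True)[:,0]
    print(n,"stand px",q.tolist(),"\n",np.array([onz(n,p,25)[:2] for p in q]))
    # dial disc
    d=(398,195,50,52) if n=="top" else (157,270,60,54)
    k=big(im,*d,lambda c:c.max(2)<60);e=cv2.fitEllipse(cv2.convexHull(k));print("dial",e,onz(n,e[0],62))
print("hub",tri((422.5,221),(185.5,293.5)))
print("peg top",tri((437,231.5),(167,275)))
for p in((362,209),(362,232)):print("fin",onz("top",p,90))
E
```

```text
top writer px [[340.8172607421875, 198.13302612304688], [444.2447509765625, 196.21771240234375], [445.169677734375, 246.16354370117188], [341.7421875, 248.078857421875]] 
 [[ 667.2  -33.6]
 [ 678.2 -309. ]
 [ 544.4 -310.7]
 [ 533.3  -38.6]]
top stand px [[258.3316650390625, 257.8168029785156], [266.4544677734375, 221.8445281982422], [299.38812255859375, 229.28118896484375], [291.26531982421875, 265.25347900390625]] 
 [[504.2 185. ]
 [602.6 166.7]
 [584.2  76.5]
 [486.2  95.5]]
dial ((420.36474609375, 222.9850616455078), (40.900699615478516, 45.56219482421875), 34.34861755371094) [ 602.9 -243.1   62. ]
scene writer px [[289, 260], [296, 313], [140, 344], [155, 275]] 
 [[ 537.   -33.9]
 [ 670.1  -34.2]
 [ 701.6 -330.2]
 [ 542.  -311. ]]
scene stand px [[348, 246], [385, 248], [385, 287], [346, 284]] 
 [[494.  101.2]
 [509.8 181.2]
 [613.4 158.1]
 [595.7  79. ]]
dial ((185.7529754638672, 296.64013671875), (44.11116409301758, 53.95368194580078), 70.31072998046875) [ 612.9 -245.4   62. ]
hub [ 607.7 -246.7   65.6]
peg top [ 577.4 -278.4   91.3]
fin [631.7 -87.8  90. ]
fin [572.1 -88.6  90. ]
```

Run:
```python
from h import *
np.set_printoptions(precision=1,suppress=True)
print("tag tops tri",tri((276.1,238.2),(370.3,238.5)),onz("top",(276.1,238.2),110),onz("scene",(370.3,238.5),110))
print("plate robot.. end",onz("top",(275,253),67),onz("scene",(327+195/4.76,230+140/4.76),67))
print("fin end tri",tri((362,232),(264.4,265)))
for z in(90,):print(onz("scene",(264.4,265),z))
print(onz("top",(497,277),90),onz("scene",(97,240),90))
w=np.array([602,-88,90.]);x=np.array([1,.035,0])
for P in(w-30*x,w+30*x):print(proj("scene",P),proj("top",P))
s=np.array([544,131,0.]);x=np.array([np.cos(.19),-np.sin(.19),0])
for P in(s-30*x+[0,0,67],s+30*x+[0,0,67],s+[0,0,110]):print(proj("scene",P),proj("top",P))
```

```text
tag tops tri [549.4 130.3 109.5] [549.1 128.4 110. ] [549.9 132.  110. ]
plate robot.. end [515.  135.2  67. ] [569.4 127.2  67. ]
fin end tri [572.6 -87.6  86.5]
[575.5 -86.3  90. ]
[ 465.2 -430.    90. ] [ 466.9 -424.5   90. ]
[262.9 263.8] [362.2 232. ]
[266.3 287.9] [361.7 208.9]
[367.2 239.1] [274.4 253.2]
[367.5 261. ] [279.6 230.8]
[369.2 236.4] [275.  240.2]
```

{"fn": "arm_command", "kwargs": {"delta_pos": [[0.1, -0.126, 0], [0.2, -0.252, 0], [0.3, -0.378, 0], [0.4, -0.504, 0], [0.5, -0.63, 0]], "delta_rot": [[0, 0, 0.02], [0, 0, 0.04], [0, 0, 0.064], [0, 0, 0.064], [0, 0, 0.064]], "claw": [0, 0, 0, 0, 0]}}

```text
t: 0.52
eef_pos: [304.8, 439.7, 214.4]
tcp_rot: [-3.141, -0.0, 2.952]
ft_force: [0.8, 1.1, -0.2]
opening: 1.0
grip_force: 0.0
```

{"fn": "arm_command", "kwargs": {"delta_pos": [[0.1, -0.126, 0], [0.2, -0.252, 0], [0.3, -0.378, 0], [0.4, -0.504, 0], [0.5, -0.63, 0]], "delta_rot": [[0, 0, 0], [0, 0, 0], [0, 0, 0], [0, 0, 0], [0, 0, 0]], "claw": [0, 0, 0, 0, 0]}}

```text
t: 0.93
eef_pos: [430.0, 282.0, 214.6]
tcp_rot: [3.142, -0.0, 2.951]
ft_force: [-0.4, 0.4, 0.2]
opening: 0.996
grip_force: 0.0
```

{"fn": "arm_command", "kwargs": {"delta_pos": [[0.1, -0.126, 0], [0.2, -0.252, 0], [0.3, -0.378, 0], [0.4, -0.504, -0.05], [0.475, -0.61, -0.1]], "delta_rot": [[0, 0, 0], [0, 0, 0], [0, 0, 0], [0, 0, 0], [0, 0, 0]], "claw": [0, 0, 0, 0, 0]}}

```text
t: 1.35
eef_pos: [549.7, 129.0, 189.6]
tcp_rot: [3.141, 0.002, 2.951]
ft_force: [-0.1, 0.4, -0.4]
opening: 1.002
grip_force: 0.0
```

{"fn": "arm_command", "kwargs": {"delta_pos": [[0, 0, -0.08], [0, 0.004, -0.16], [0, 0.008, -0.24], [0, 0.008, -0.28], [0, 0.008, -0.28]], "delta_rot": [[0, 0, 0], [0, 0, 0], [0, 0, 0], [0, 0, 0], [0, 0, 0]], "claw": [0, 0, 0, 0, 0]}}

```text
t: 1.77
eef_pos: [547.0, 133.1, 117.6]
tcp_rot: [-3.14, -0.004, 2.951]
ft_force: [0.1, 0.5, 0.7]
opening: 0.999
grip_force: 0.0
```

Run:
```python
from h import *
t=read_camera("top")[:,:,::-1];s=read_camera("scene")[:,:,::-1]
a=cv2.resize(t[200:290,230:320],(400,400),interpolation=cv2.INTER_CUBIC);b=cv2.resize(s[200:300,320:420],(400,400),interpolation=cv2.INTER_CUBIC)
cv2.imwrite("pics/g1.png",np.hstack([a,b]))
```

```text
(no output)
```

View pics/g1.png

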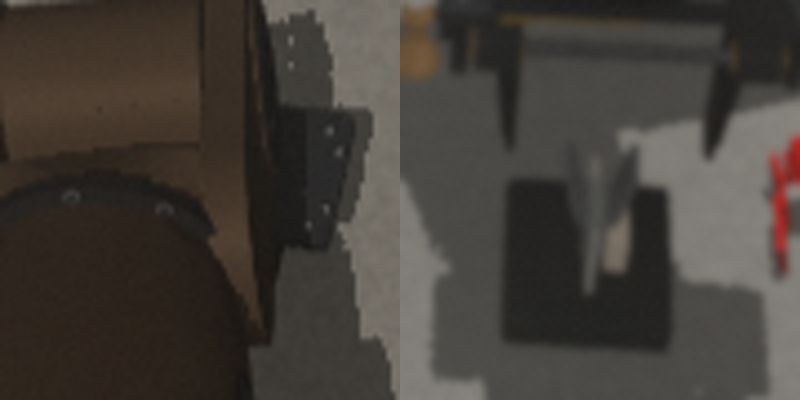

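The right half (scene) shows the fingertips at (508,150) and (710,155), straddling the tag handles, whose centre is at about (602,150). That is centred within 3 mm. Descending and squeezing.

{"fn": "arm_command", "kwargs": {"delta_pos": [[0, -0.004, -0.06], [0, -0.008, -0.12], [0, -0.008, -0.17], [0, -0.008, -0.17], [0, -0.008, -0.17]], "delta_rot": [[0, 0, 0], [0, 0, 0], [0, 0, 0], [0, 0, 0], [0, 0, 0]], "claw": [0, 0, 0, 0.2, 0.4]}}

```text
t: 2.28
eef_pos: [548.3, 131.5, 78.0]
tcp_rot: [3.141, 0.001, 2.952]
ft_force: [-0.3, -0.3, 0.4]
opening: 0.908
grip_force: 0.0
```

{"fn": "arm_command", "kwargs": {"delta_pos": [[0, 0, 0], [0, 0, 0], [0, 0, 0], [0, 0, 0], [0, 0, 0]], "delta_rot": [[0, 0, 0], [0, 0, 0], [0, 0, 0], [0, 0, 0], [0, 0, 0]], "claw": [0.6, 0.8, 1, 1, 1]}}

```text
t: 2.7
eef_pos: [548.1, 131.3, 77.6]
tcp_rot: [3.141, 0.001, 2.951]
ft_force: [1.1, 1.2, 0.0]
opening: 0.571
grip_force: 0.0
```

{"fn": "arm_command", "kwargs": {"delta_pos": [[0, 0, 0], [0, 0, 0], [0, 0, 0], [0, 0, 0], [0, 0, 0]], "delta_rot": [[0, 0, 0], [0, 0, 0], [0, 0, 0], [0, 0, 0], [0, 0, 0]], "claw": [1, 1, 1, 1, 1]}}

```text
t: 3.12
eef_pos: [548.8, 131.3, 78.3]
tcp_rot: [3.141, 0.002, 2.951]
ft_force: [-1.3, -0.4, 11.2]
opening: 0.247
grip_force: 30.0
```

{"fn": "arm_command", "kwargs": {"delta_pos": [[0, 0, 0], [0, 0, 0.04], [0, 0, 0.12], [0, 0, 0.22], [0, 0, 0.32]], "delta_rot": [[0, 0, 0], [0, 0, 0], [0, 0, 0], [0, 0, 0], [0, 0, 0]], "claw": [1, 1, 1, 1, 1]}}

```text
t: 3.53
eef_pos: [547.5, 131.2, 158.0]
tcp_rot: [-3.141, -0.001, 2.951]
ft_force: [0.9, 0.5, -1.1]
opening: 0.247
grip_force: 30.0
```

Run:
```python
from h import *
s=read_camera("scene")[:,:,::-1];print(state()["eef_pos"],state()["ft_force"],state()["opening"])
cv2.imwrite("pics/g2.png",cv2.resize(s[180:300,310:430],(600,600),interpolation=cv2.INTER_CUBIC))
```

```text
[549.38533373 131.54755626 162.93748206] [1.39207466 0.48703593 3.69110057] 0.24355538970486945
```

View pics/g2.png

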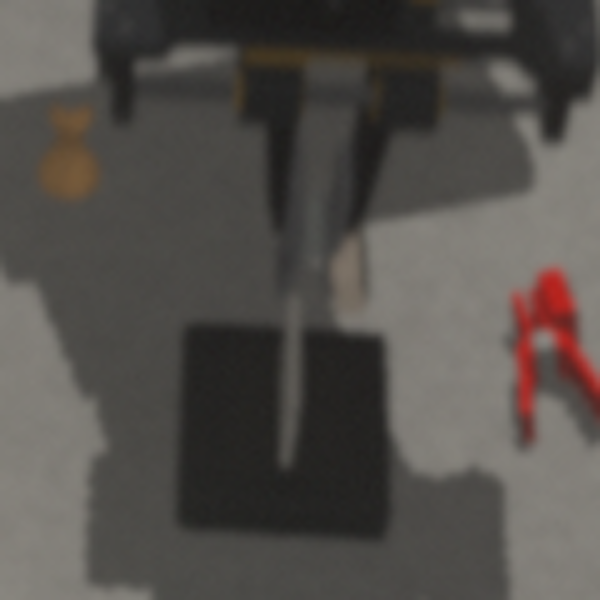

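The tag is held and open, with its jaws at about crop (290–350,300), clear of the stand plate. Moving to the fin.

{"fn": "arm_command", "kwargs": {"delta_pos": [[0.036, -0.14, 0.02], [0.072, -0.28, 0.04], [0.108, -0.42, 0.04], [0.144, -0.56, 0.04], [0.18, -0.7, 0.04]], "delta_rot": [[0, 0, 0.03], [0, 0, 0.06], [0, 0, 0.09], [0, 0, 0.12], [0, 0, 0.143]], "claw": [1, 1, 1, 1, 1]}}

```text
t: 4.0
eef_pos: [593.0, -45.3, 167.5]
tcp_rot: [3.141, 0.0, -3.105]
ft_force: [1.3, 1.5, -1.6]
opening: 0.247
grip_force: 30.0
```

{"fn": "arm_command", "kwargs": {"delta_pos": [[0.02, -0.08, 0], [0.036, -0.17, 0], [0.036, -0.175, 0], [0.036, -0.175, 0], [0.036, -0.175, 0]], "delta_rot": [[0, 0, 0], [0, 0, 0], [0, 0, 0], [0, 0, 0], [0, 0, 0]], "claw": [1, 1, 1, 1, 1]}}

```text
t: 4.42
eef_pos: [601.6, -87.0, 167.1]
tcp_rot: [3.141, -0.0, -3.107]
ft_force: [-0.6, -0.2, 0.0]
opening: 0.25
grip_force: 30.0
```

Run:
```python
from h import *
s=read_camera("scene")[:,:,::-1];S=state();print(S["eef_pos"],S["tcp_rot"],S["ft_force"],S["opening"])
p=S["eef_pos"];print(proj("scene",p),proj("scene",p-[0,0,36]),[proj("scene",[603+d,-87.5,90]) for d in(-30,30)])
x=np.array([1,.035,0])
cv2.imwrite("pics/g3.png",cv2.resize(s[220:320,215:315],(600,600),interpolation=cv2.INTER_CUBIC))
```

```text
[601.6457914  -86.60322848 167.19340185] [ 3.14120981e+00 -3.69792583e-04 -3.10675012e+00] [-0.29283951  0.15946392 -0.49760993] 0.24629078581846695
[262.87573428 250.31028545] [264.01442787 262.37619777] [array([263.68928299, 264.07001537]), array([266.03564044, 288.38343018])]
```

View pics/g3.png

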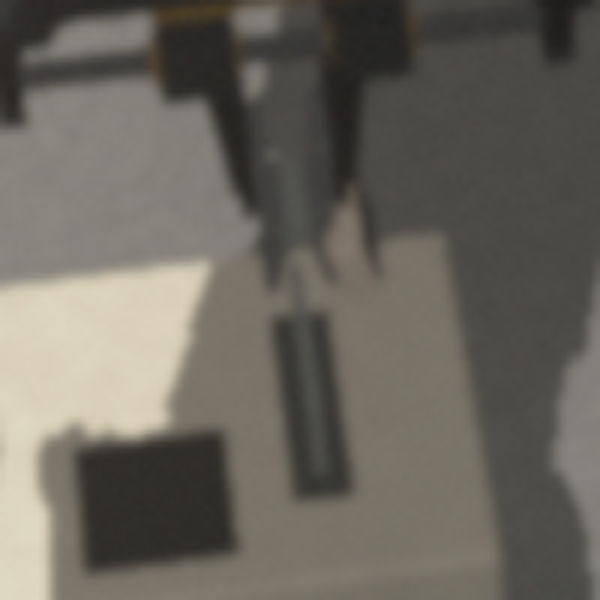

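The held tag's jaws (crop 275–335, y≈285) straddle the fin line (crop x 299–320), centred within about 2 mm. Lowering.

{"fn": "arm_command", "kwargs": {"delta_pos": [[0, 0, -0.05], [0, 0, -0.1], [0, 0, -0.15], [0, 0, -0.18], [0, 0, -0.18]], "delta_rot": [[0, 0, 0], [0, 0, 0], [0, 0, 0], [0, 0, 0], [0, 0, 0]], "claw": [1, 1, 1, 1, 1]}}

```text
t: 4.88
eef_pos: [601.2, -86.4, 120.8]
tcp_rot: [3.141, -0.002, -3.106]
ft_force: [-0.4, 0.0, -2.3]
opening: 0.251
grip_force: 30.0
```

{"fn": "arm_command", "kwargs": {"delta_pos": [[0, 0, -0.02], [0, 0, -0.04], [0, 0, -0.06], [0, 0, -0.072], [0, 0, -0.072]], "delta_rot": [[0, 0, 0], [0, 0, 0], [0, 0, 0], [0, 0, 0], [0, 0, 0]], "claw": [1, 1, 1, 1, 1]}}

```text
t: 5.3
eef_pos: [601.7, -87.4, 103.6]
tcp_rot: [3.141, -0.001, -3.107]
ft_force: [0.4, 0.0, -0.8]
opening: 0.25
grip_force: 30.0
```

Run:
```python
from h import *
S=state();print(S["eef_pos"],S["tcp_rot"],S["ft_force"],S["opening"])
s=read_camera("scene")[:,:,::-1]
cv2.imwrite("pics/g4.png",cv2.resize(s[220:320,215:315],(600,600),interpolation=cv2.INTER_CUBIC))
```

```text
[601.68476107 -87.42034503 103.56574868] [ 3.14126933e+00 -8.16645363e-04 -3.10727219e+00] [ 0.35121281  0.02643123 -0.75168377] 0.2500167561129925
```

View pics/g4.png

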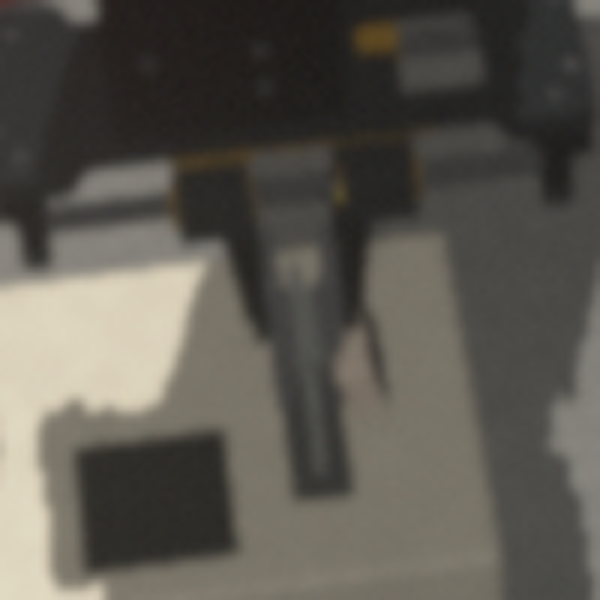

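The fin top (crop ≈295,270) is up between the jaws with no contact force. Releasing.

{"fn": "arm_command", "kwargs": {"delta_pos": [[0, 0, 0], [0, 0, 0], [0, 0, 0], [0, 0, 0], [0, 0, 0]], "delta_rot": [[0, 0, 0], [0, 0, 0], [0, 0, 0], [0, 0, 0], [0, 0, 0]], "claw": [0.7, 0.6, 0.4, 0.2, 0]}}

```text
t: 5.77
eef_pos: [602.0, -87.5, 104.4]
tcp_rot: [-3.142, 0.0, -3.107]
ft_force: [0.6, 0.6, 0.1]
opening: 0.526
grip_force: 0.0
```

{"fn": "arm_command", "kwargs": {"delta_pos": [[0, 0, 0], [0, 0, 0], [0, 0, 0], [0, 0, 0], [0, 0, 0]], "delta_rot": [[0, 0, 0], [0, 0, 0], [0, 0, 0], [0, 0, 0], [0, 0, 0]], "claw": [0, 0, 0, 0, 0]}}

```text
t: 6.18
eef_pos: [601.9, -87.5, 104.2]
tcp_rot: [3.142, 0.0, -3.107]
ft_force: [0.8, 0.1, -0.0]
opening: 0.873
grip_force: 0.0
```

{"fn": "arm_command", "kwargs": {"delta_pos": [[0, 0, 0], [0, 0, 0.06], [0, 0, 0.2], [0, 0, 0.35], [0, 0, 0.45]], "delta_rot": [[0, 0, 0], [0, 0, 0], [0, 0, 0], [0, 0, 0], [0, 0, 0]], "claw": [0, 0, 0, 0, 0]}}

```text
t: 6.6
eef_pos: [602.4, -87.6, 219.7]
tcp_rot: [-3.141, 0.002, -3.107]
ft_force: [0.4, -1.1, 0.6]
opening: 1.001
grip_force: 0.0
```

{"fn": "arm_command", "kwargs": {"delta_pos": [[-0.02, -0.155, 0], [-0.04, -0.31, 0], [-0.06, -0.465, 0], [-0.084, -0.62, 0], [-0.104, -0.76, 0]], "delta_rot": [[0, 0, 0], [0, 0, 0], [0, 0, 0], [0, 0, 0], [0, 0, 0]], "claw": [0.2, 0.3, 0.4, 0.4, 0.4]}}

```text
t: 7.02
eef_pos: [575.3, -279.6, 216.8]
tcp_rot: [-3.141, 0.0, -3.107]
ft_force: [-0.6, 0.2, -1.1]
opening: 0.704
grip_force: 0.0
```

{"fn": "arm_command", "kwargs": {"delta_pos": [[0, 0, -0.14], [0, 0, -0.28], [0, 0, -0.42], [0, 0, -0.44], [0, 0, -0.44]], "delta_rot": [[0, 0, 0], [0, 0, 0], [0, 0, 0], [0, 0, 0], [0, 0, 0]], "claw": [0.4, 0.4, 0.4, 0.4, 0.4]}}

```text
t: 7.43
eef_pos: [575.2, -277.1, 105.1]
tcp_rot: [3.139, -0.003, -3.107]
ft_force: [0.0, -0.3, 0.1]
opening: 0.597
grip_force: 0.0
```

Run:
```python
from h import *
S=state();print(S["eef_pos"],S["tcp_rot"],S["ft_force"],S["opening"])
s=read_camera("scene")[:,:,::-1]
cv2.imwrite("pics/g5.png",cv2.resize(s[215:335,140:300],(800,600),interpolation=cv2.INTER_CUBIC))
```

```text
[ 575.21556071 -277.07382397  105.08637498] [ 3.13930711 -0.00330405 -3.10729901] [ 0.04920626 -0.32058999  0.13984414] 0.596873476203648
```

View pics/g5.png

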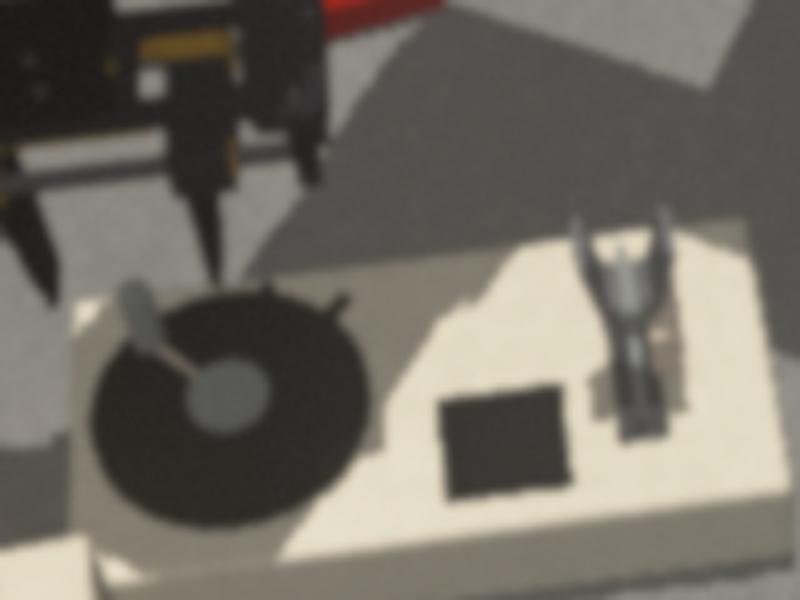

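The tag sits squarely on the fin (crop 630,330). The peg top (crop 135,288) is midway between the fingertips (55,300) and (218,283). Descending and gripping the peg.

{"fn": "arm_command", "kwargs": {"delta_pos": [[0, 0, -0.06], [0, 0, -0.12], [0, 0, -0.124], [0, 0, -0.124], [0, 0, -0.124]], "delta_rot": [[0, 0, 0], [0, 0, 0], [0, 0, 0], [0, 0, 0], [0, 0, 0]], "claw": [0.4, 0.4, 0.6, 0.8, 1]}}

```text
t: 7.9
eef_pos: [576.8, -277.8, 77.7]
tcp_rot: [-3.14, 0.002, -3.107]
ft_force: [-0.3, 0.4, 0.8]
opening: 0.44
grip_force: 0.0
```

{"fn": "arm_command", "kwargs": {"delta_pos": [[0, 0, 0], [0, 0, 0], [0, 0, 0], [0, 0, 0], [0, 0, 0]], "delta_rot": [[0, 0, 0], [0, 0, 0], [0, 0, 0], [0, 0, 0], [0, 0, 0]], "claw": [1, 1, 1, 1, 1]}}

```text
t: 8.32
eef_pos: [576.4, -278.4, 76.2]
tcp_rot: [-3.14, 0.001, -3.107]
ft_force: [1.6, -5.2, 0.6]
opening: 0.138
grip_force: 30.0
```

{"fn": "arm_command", "kwargs": {"delta_pos": [[0, 0, 0], [0, 0, 0], [0, 0, 0], [0, 0, 0], [0, 0, 0]], "delta_rot": [[0, 0, 0], [0, 0, 0], [0, 0, 0], [0, 0, 0], [0, 0, 0]], "claw": [1, 1, 1, 1, 1]}}

```text
t: 8.73
eef_pos: [576.5, -278.6, 76.2]
tcp_rot: [-3.14, 0.002, -3.107]
ft_force: [1.6, -5.6, 1.9]
opening: 0.145
grip_force: 30.0
```

{"fn": "arm_command", "kwargs": {"delta_pos": [[-0.018, 0.02, 0], [-0.032, 0.043, 0], [-0.043, 0.068, 0], [-0.05, 0.094, 0], [-0.053, 0.121, 0]], "delta_rot": [[0, 0, 0], [0, 0, 0], [0, 0, 0], [0, 0, 0], [0, 0, 0]], "claw": [1, 1, 1, 1, 1]}}

```text
t: 9.15
eef_pos: [563.9, -248.1, 76.3]
tcp_rot: [-3.139, 0.004, -3.107]
ft_force: [7.1, -5.8, -2.7]
opening: 0.142
grip_force: 30.0
```

{"fn": "arm_command", "kwargs": {"delta_pos": [[0.001, 0.027, 0], [0.006, 0.054, 0], [0.015, 0.079, 0], [0.028, 0.103, 0], [0.044, 0.124, 0]], "delta_rot": [[0, 0, 0], [0, 0, 0], [0, 0, 0], [0, 0, 0], [0, 0, 0]], "claw": [1, 1, 1, 1, 1]}}

```text
t: 9.57
eef_pos: [575.2, -217.6, 76.2]
tcp_rot: [-3.138, 0.004, -3.107]
ft_force: [4.7, -13.2, -2.6]
opening: 0.137
grip_force: 30.0
```

{"fn": "arm_command", "kwargs": {"delta_pos": [[0, 0, 0], [0, 0, 0], [0, 0, 0], [0, 0, 0], [0, 0, 0]], "delta_rot": [[0, 0, 0], [0, 0, 0], [0, 0, 0], [0, 0, 0], [0, 0, 0]], "claw": [1, 1, 1, 1, 1]}}

```text
t: 9.98
eef_pos: [574.9, -218.0, 76.2]
tcp_rot: [-3.138, 0.003, -3.107]
ft_force: [4.0, -10.9, -1.4]
opening: 0.142
grip_force: 30.0
```

Run:
```python
from h import *
t=read_camera("top")[:,:,::-1]
s=read_camera("scene")[:,:,::-1]
S=state();p=S["eef_pos"];print(p,S["ft_force"],S["opening"],S["grip_force"],abs(S["qvel"]).max())
d=p[:2]-[607.5,-246.5];print(np.hypot(*d),np.radians(225)-np.arctan2(d[1],d[0])%(2*np.pi))
a=cv2.resize(t[185:275,335:455],(400,300),interpolation=cv2.INTER_CUBIC);b=cv2.resize(s[230:335,150:290],(400,300),interpolation=cv2.INTER_CUBIC)
cv2.imwrite("pics/g6.png",np.hstack([a,b]))
```

```text
[ 574.92349534 -218.04806927   76.21412945] [  4.07079794 -10.92374162  -1.63385437] 0.1385465891729494 29.99979794025421 0.002943991969289796
43.252063742851114 1.5033144854213383
```

View pics/g6.png

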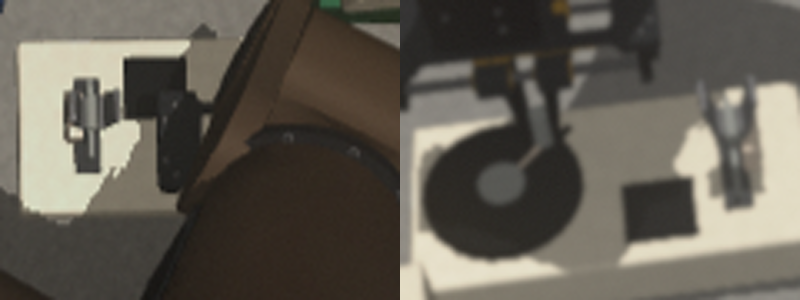

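The right half shows the peg gripped at the long third rib (crop 548,130), about 1.5 rad, with the tag still seated on the fin. The arm is still, so I'm handing in.

Run:
```python
from h import *
f=onz("scene",(201.8,280.8),62);h=onz("scene",(185,293.5),66);d=(f-h)[:2];print(f,h,np.radians(225)-np.arctan2(d[1],d[0])%(2*np.pi))
print(job_done())
```

```text
[ 577.99041171 -214.04039657   62.        ] [ 608.0878137  -246.22994653   66.        ] 1.604372567914682
the job is handed in; nothing more can be done
None
```

The tag is clipped on the reading fin and let go, and the gripper is holding the dial by its peg at the third mark. The arm position gives the dial at about 1.5 rad; a rough picture reading gave 1.60, right at the hard stop. The job is handed in, and no verdict came back.

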